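# Release the pin catch of a test-port box with a dowel and open its lid

### The arm

A 6-joint arm with a two-finger parallel gripper is mounted at the origin on the work surface. World frame = base frame: x ahead of the robot, y to its left, z up, the work surface at z = 0. Lengths are in m, angles in rad, forces in N, time in s.
With the tool pointing down it reaches from about 0.375 to 0.975 m from the base axis. Payload 3.8 kg.
Tool frame: the origin (TCP) lies midway between the tips of the shut fingers; the grasp point (between the pads) lies 19 mm behind it; x points along the fingers, z is the direction in which the jaws open and shut, and the axes are right-handed (so a half turn about x gives the same grasp; the last joint's range is limited). The gripper opens to 85 mm and grips with 20 to 120 N. Pads are 22 mm wide; open, the fingers measure 114 mm over their backs; the gripper's body (76 mm by 85 mm) begins 54 mm behind the grasp point. The pads swing forward as they close: fully open they stand 13 mm farther back than shut.
Start: joints at [-1.154, 0.264, 1.604, -0, 1.274, -0.037], TCP at [0.296, -0.607, 0.201] pointing down, gripper open.
Joint ranges: [-2.63, 2.63], [-0.94, 2.18], [0.31, 2.57], [-1.31, 4.45], [0, 2.66], [-2.55, 2.55]. Speed limits (rad/s): [2.57, 2.57, 3.14, 3.14, 3.14, 3.14].

### API

Orientations are given as a rotation vector (axis times angle).
In Python, from workcell import * gives the robot as it stands. The module is installed in compiled form; this text tells all that it offers.
- The arm moves only by the tool carry_out, never from a script. Its arguments are lists of equal length, an entry for each row: "offset": the shift along the tool's x, y, z in cm, a list of three; "delta_rot": the turn, a rotation vector about the tool's x, y, z in degrees, a list of three. A call has exactly 5 rows; each row shifts and turns the commanded pose from where the row before left it, along the tool's axes as they then stand; what a row does not reach is not made up. A row lasts 1/12 s, in which the tool goes at most 41.7 mm and 7.16 degrees, less where a joint would pass 70% of its speed; a pose out of reach is approached as far as the arm can. A call is refused whole if a number of a shift passes 4.17 or a number of a turn 7.16, either way. A call with a gripper value outside its range is refused whole. "fingers" is the opening, from -1 (shut) to 1 (fully open), set as the call begins (left out, the last holds). The fingers move at their own pace and stop on an object; "newtons" is the grip in N (left out, the last holds). Time passes only in rows, so rows that do not move let the fingers close, or fill a call up. It gives the time, the measured TCP pose, the force and the opening at its end, in the units of the state.
- read_state(): the state, without advancing time (a new reading comes with each control period).
- read_camera(name): name is "scene" or "side" or "wrist"; returns (picture, depth): 400x640x3 uint8, red, green, blue; 400x640 float32, m along the optical axis (not along the pixel's ray), 0 where there is no reading.
- get_calibration(name): a dict with "fx", "fy", "cx", "cy" (pixels), "distortion" ([k1, k2, p1, p2, k3] as OpenCV has them; the pictures are not rectified), "R" (3x3) and "t" (3): a world point X has camera coordinates R X + t; the wrist camera has in their place "mount" (4x4, takes a point from camera to tool coordinates, whose origin is the TCP and whose axes are the tool frame's). Camera axes: x right, y down, z forward; pixel columns grow to the right and rows downward; lengths in m; the calibration is good to about 2 mm. A picture is of the moment at which its call begins: read the wrist's pose just before it. get_calibration takes no time and is no camera call.
- finish_job(): hands the job in, once; it reports no verdict.
The state is a dict: "time": time; "q": joint angles; "joint_vel": joint speeds; "joint_torque": joint torques, N m; "tool_pos": TCP position; "tcp_rot": TCP orientation; "wrist_force": force on the tool from outside, world axes, zero at the start; "torque": the same for the moment, N m; "width": opening from 0.0 (shut) to 1.0 (fully open).
Only numpy, scipy, OpenCV 4.12 (cv2) and the standard library are available. Lean on these libraries where they do the work, as an engineer would, in place of code of your own. Each camera call takes 0.05 s, during which the arm holds its last target. There are 200 camera calls.

### The job

Take the wooden dowel out of its tool block and push it down through the small brass-bushed hole in the front rail of the test-port box until the hidden spring catch lets go and the lid springs ajar; then stand the dowel back in its hole in the block and swing the lid fully open by its knob. Press only lightly with the dowel, feeling for the hole and for the catch, because the box and its thin brass catch are spoiled if forced, and do not disturb the regulator, the gauge and the loose knob on the counter.

Things in the scene. Friction and masses are not known exactly. Their poses are not given: they have to be found in the camera images.
- box: pine test-port box fixed to the counter, 216 long (x) by 170 wide (y) by 100 mm high; origin at the centre of its underside, z up, -x is its front. The front 48 mm of its top is a fixed rail with the release hole, the other 158 mm is the lid, hinged at the back (+x). Rail and shut lid are level, 100 mm up. A capped copper pipe stub 45 mm long, 26 mm up, sticks out of the back.
- release_hole (a point): centre of the mouth of the release hole, on top of its brass plate (36 x 46 mm, 3 mm thick, so 103 mm above the counter), 82 mm in front of the box's origin; axes as the box. The hole runs straight down through the brass, 14 mm in diameter with a 1.5 mm chamfer at the mouth. The dowel must never press on the box, catch or lid with more than 15 N.
- hole_exit (a point): lower end of the hole, 15 mm below the mouth (12 mm of pine, drilled 16 mm). Below it, hidden, lies the round 15 mm head of the catch's set screw, anywhere from 23 to 40 mm below the mouth, different on every box. Pushed about 8.5 mm down it frees the lid; at about 10 mm it meets a hard stop. The push takes 5 to 8 N and springs back when let go.
- lid (a joint): opening angle of the lid, rad: 0 shut, about 0.34 sprung ajar once the catch is freed (a spring pin holds it there), 1.85 fully open on its stop. It swings freely, 0.3 kg, about 1.5 N at its front edge; let go before upright it falls back to ajar, past 1.7 it falls open and stays.
- lid_knob (a point): centre of the 18 mm brass ball knob on the lid, 20 mm above the lid's upper face on a 9 mm stem, 128 mm in front of the hinge line, at mid width; x axis along the lid to the hinge, z out of its upper face, both turning with the lid. The lid is a plain pine board 12 mm thick and 170 mm wide; its front edge is 30 mm in front of the knob.
- lid_hinge (a point): middle of the hinge line, 100 mm behind the box's origin, 100 mm above the counter, 158 mm behind the front edge of the shut lid; the line runs along this point's y axis (axes as the box). The lid's upper face contains the hinge line, its underside is 12 mm below.
- dowel: round dark wooden dowel, 12 mm in diameter and 160 mm long, 25 g, standing upright in the hole of the tool block; origin at the centre of its lower end (bevelled 1.5 mm), z along the dowel towards its top. Both ends are alike. The top 120 mm stands out of the block; it may lean a little in its hole.
- tool_block: brown hardwood tool block fixed to the counter, 70 (x) by 100 (y) by 50 mm high, with one hole in the middle of its top; origin at the centre of its underside, z up.
- block_hole (a point): centre of the mouth of the tool block's hole, 50 mm above the counter; the hole is 16.5 mm in diameter with a 3 mm chamfer, goes straight down, 40 mm deep. Axes as the block.
- regulator: bystander: faded red gas regulator, 94 mm wide, 90 mm high, with two brass stubs making it 104 mm long (x); origin at the centre of its underside; leave it where it is
- gauge: bystander: steel pressure gauge lying on its back, 63 mm in diameter, 28 mm high, with a brass stem; origin at the centre of its underside; leave it where it is
- bakelite_knob: bystander: black bakelite knob, 44 mm in diameter, 28 mm high; origin at the centre of its underside; leave it where it is
Mind the look-alikes: they are no part of the job. There is more than one size of the tool_block; the job needs the smallest.

How it is judged:
By the outcome, as a careful person would: the job done as asked, in the order asked, and still so for the second after the job is handed in, with the robot touching nothing.
It also fails if it takes over 72 s, if anything falls off the work surface, if the arm or the gripper's body presses on something with over 40 N, if the wrist force passes 120 N, or if a joint passes its speed limit or range.

## Working session

There is one attempt and no reset: what is moved stays moved. The work goes in short steps, Python scripts to look and compute and a tool call to move; the robot and the scene stay as the last step left them, time stands still between calls to the robot, and variables do not carry over. Pictures are saved under pics/ and viewed, about 8 in all and at most 12, crops included, and the job is handed in when it is done.

Besides the shell and the picture viewer there is one more tool, called after ">>>" by a JSON object that holds its "api" and its "payload". carry_out: Moves the arm, as the interface text tells. Its arguments: {"type":"object","properties":{"offset":{"type":"array"},"delta_rot":{"type":"array"},"fingers":{"type":"number"},"newtons":{"type":"number"}},"required":["offset","delta_rot"]}

```bash
mkdir -p pics
cat > h.py <<'E'
from workcell import *
import numpy as np, cv2
from scipy.spatial.transform import Rotation as Ro
def snap(n,f):
    s=read_state(); p,d=read_camera(n); np.savez('pics/'+f+'.npz',p=p,d=d,pos=s['tool_pos'],rot=s['tcp_rot'],n=n)
    cv2.imwrite('pics/'+f+'.png',p[:,:,::-1]); return p,d,s
def load(f):
    z=np.load('pics/'+f+'.npz'); return z
def world(f,uv):
    """world points of pixels (u,v) by depth; f = saved snap"""
    z=load(f); n=str(z['n']); c=get_calibration(n); uv=np.atleast_2d(uv).astype(float)
    K=np.array([[c['fx'],0,c['cx']],[0,c['fy'],c['cy']],[0,0,1]])
    n2=cv2.undistortPoints(uv.reshape(-1,1,2),K,np.array(c['distortion'])).reshape(-1,2)
    D=z['d'][uv[:,1].astype(int),uv[:,0].astype(int)]
    P=np.c_[n2*D[:,None],D]
    if n=='wrist':
        M=np.array(c['mount']); P=P@M[:3,:3].T+M[:3,3]
        return P@Ro.from_rotvec(z['rot']).as_matrix().T+z['pos']
    return (P-np.array(c['t']))@np.array(c['R'])
def cloud(f):
    v,u=np.mgrid[0:400,0:640]; return world(f,np.c_[u.ravel(),v.ravel()]).reshape(400,640,3)
E
python3 - <<'E'
from h import *
s=read_state();print(s)
a,_,_=snap('scene','s0');b,_,_=snap('side','d0')
for n in('scene','side'):
    c=get_calibration(n);print(n,-np.array(c['R']).T@np.array(c['t']),np.array(c['R'])[2])
print(get_calibration('wrist')['mount'])
print(Ro.from_rotvec(s['tcp_rot']).as_matrix())
E
```

```text
{'time': 0.0, 'q': array([-1.15389951e+00,  2.64773565e-01,  1.60541696e+00, -2.84966451e-05,
        1.27369741e+00, -3.69375627e-02]), 'joint_vel': array([ 0.00049431, -0.00039322,  0.00072605, -0.00078537,  0.00139756,
        0.00066104]), 'joint_torque': array([-3.76394863e-03, -5.15126395e+01, -3.67313361e+01, -2.87683861e-04,
        1.31962658e-02, -1.52338328e-05]), 'tool_pos': array([ 0.29556332, -0.60593586,  0.19982516]), 'tcp_rot': array([ 0.87002163,  1.39232513, -0.86794751]), 'wrist_force': array([-0.09549109,  0.23841782, -0.15008533]), 'torque': array([ 0.00952798,  0.02912862, -0.01477625]), 'width': 0.9956413699533607}
scene [ 1.40563213 -0.68440615  0.89140365] [-0.62817987  0.49870574 -0.59722913]
side [0.39670958 0.86464008 0.72453754] [ 0.15672987 -0.79720321 -0.58301182]
[[-2.75081810e-04 -3.09147388e-01  9.51014099e-01 -1.72898078e-01]
 [-2.69334366e-04 -9.51014078e-01 -3.09147459e-01  8.00998980e-02]
 [ 9.99999926e-01 -3.41181622e-04  1.78342658e-04  4.74689741e-04]
 [ 0.00000000e+00  0.00000000e+00  0.00000000e+00  1.00000000e+00]]
[[-9.54328823e-04  8.98769021e-01  4.38421415e-01]
 [ 2.08765138e-03  4.38422450e-01 -8.98766598e-01]
 [-9.99997365e-01  5.75522026e-05 -2.29471557e-03]]
```

View pics/s0.png

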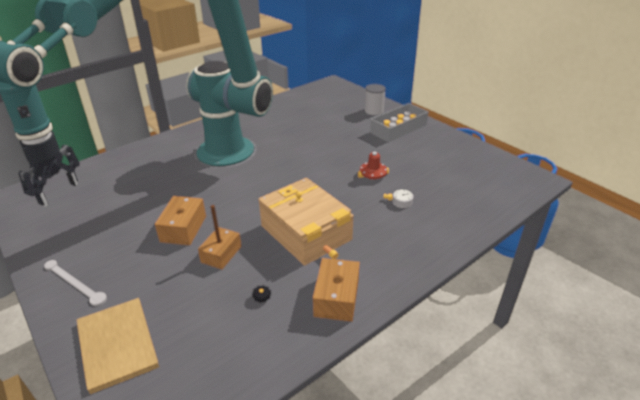

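View pics/d0.png

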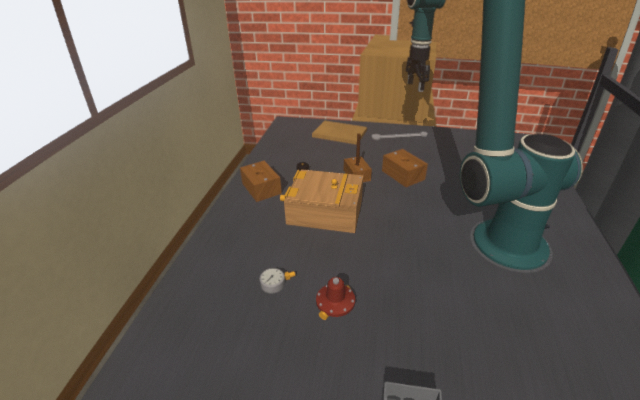

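The scene view shows three blocks: (181,220) empty, (220,245) small with the dowel, and (337,288) empty. The box is at about (305,215), with its brass plate at about (290,190) facing the robot and its hinges at (312,230) and (342,215). The regulator is at (373,168), the gauge at (402,198) and the black knob at (261,293).
The block at (220,245) looks smallest and holds the dowel. I'll measure it to confirm.

Run:
```python
from h import *
def rect(P,name):
    r=cv2.minAreaRect((P[:,:2]*1000).astype(np.float32)); print(name,len(P),'c',np.round(r[0],1),'size',np.round(r[1],1),'ang',round(r[2],1),'z',np.round(np.median(P[:,2])*1000,1))
for f,boxes in (('s0',{'A':(155,195,207,243),'D':(198,226,243,267),'C':(312,255,362,320),'box':(255,178,355,262)}),('d0',{'A':(382,148,428,185),'D':(343,155,373,183),'C':(238,160,282,200),'box':(280,165,366,232)})):
    C=cloud(f)
    for k,(u0,v0,u1,v1) in boxes.items():
        P=C[v0:v1,u0:u1].reshape(-1,3)
        z0=.1 if k=='box' else .05
        Q=P[(abs(P[:,2]-z0)<.007)]
        if len(Q)>10: rect(Q,f+k)
        else: print(k,len(Q),np.percentile(P[:,2],[5,50,95]))
    # dowel
    u0,v0,u1,v1=(205,200,228,250) if f=='s0' else (350,128,370,175)
    P=C[v0:v1,u0:u1].reshape(-1,3)
    for z in (.07,.09,.11,.13,.15,.165):
        Q=P[abs(P[:,2]-z)<.008]
        if len(Q): print('dowel',z,len(Q),np.median(Q,0).round(4))
    s=(390,420) if 0 else None
# plate colour / knob
C=cloud('s0');p=load('s0')['p']
print('plate',C[186:196:3,284:298:4].round(3).tolist())
z=C[175:262,255:355]; m=z[...,2]>.112; print('knob',z[m].mean(0) if m.any() else None, m.sum())
for n in('s0','d0'):
    q=load(n)['p']; x=q[165:260,250:360] if n=='s0' else q[120:240,270:380]
    cv2.imwrite('pics/c_%s.png'%n,cv2.resize(x[:,:,::-1],None,fx=5,fy=5,interpolation=cv2.INTER_CUBIC))
```

```text
s0A 218 c [ 359.5 -350.1] size [138.4 187. ] ang 64.4 z 50.4
s0D 648 c [ 487.9 -298.3] size [ 75.2 102.9] ang 27.0 z 49.3
s0C 211 c [ 820.1 -165. ] size [ 94.  115.7] ang 41.4 z 50.3
s0box 2931 c [564.4 -60.2] size [173.6 225.2] ang 88.9 z 100.3
dowel 0.07 19 [ 0.4911 -0.2993  0.0687]
dowel 0.09 21 [ 0.4923 -0.3004  0.0902]
dowel 0.11 21 [ 0.4921 -0.3004  0.1093]
dowel 0.13 22 [ 0.4914 -0.3001  0.1305]
dowel 0.15 28 [ 0.4911 -0.2991  0.1495]
dowel 0.165 24 [ 0.4899 -0.298   0.1657]
d0A 153 c [ 318.6 -327.2] size [ 95.8 140.2] ang 41.7 z 50.1
d0D 295 c [ 486.9 -295.1] size [ 71.5 110. ] ang 27.9 z 49.6
d0C 143 c [ 812.4 -153.9] size [ 97.7 143.4] ang 41.3 z 50.1
d0box 2221 c [565.7 -59.1] size [178.5 219.5] ang 88.5 z 100.2
dowel 0.07 12 [ 0.4877 -0.2921  0.0685]
dowel 0.09 15 [ 0.488  -0.2927  0.0891]
dowel 0.11 13 [ 0.486  -0.2922  0.1087]
dowel 0.13 12 [ 0.4867 -0.2924  0.1306]
dowel 0.15 12 [ 0.4876 -0.2924  0.1521]
dowel 0.165 17 [ 0.488  -0.2945  0.1641]
plate [[[0.331, 0.031, -0.0], [0.458, -0.039, 0.099], [0.465, -0.029, 0.098], [0.475, -0.022, 0.1]], [[0.467, -0.06, 0.102], [0.478, -0.053, 0.105], [0.483, -0.043, 0.103], [0.486, -0.031, 0.099]], [[0.483, -0.071, 0.105], [0.474, -0.052, 0.091], [0.494, -0.051, 0.102], [0.528, -0.061, 0.125]], [[0.497, -0.081, 0.107], [0.497, -0.068, 0.1], [0.503, -0.058, 0.099], [0.535, -0.067, 0.122]]]
knob [ 0.90158782 -0.32216945  0.44452798] 55
```

>>> {"api": "carry_out", "payload": {"offset": [[-0.4, 3.1, -1.95], [-0.4, 3.1, -1.95], [-0.4, 3.1, -1.95], [-0.4, 3.1, -1.95], [-0.4, 3.1, -1.95]], "delta_rot": [[0, 0, 0], [0, 0, 0], [0, 0, 0], [0, 0, 0], [0, 0, 0]], "fingers": 1}}

```text
time: 0.52
tool_pos: [0.3927, -0.4494, 0.2206]
tcp_rot: [0.87, 1.391, -0.869]
wrist_force: [1.1, -0.7, -0.0]
width: 1.0
```

>>> {"api": "carry_out", "payload": {"offset": [[-0.4, 3.1, -1.95], [-0.4, 3.1, -1.95], [-0.4, 3.1, -1.95], [-0.4, 2.5, -1.95], [-0.4, 0, -1.95]], "delta_rot": [[0, 0, 0], [0, 0, 0], [0, 0, 0], [0, 0, 0], [0, 0, 0]]}}

```text
time: 0.93
tool_pos: [0.4586, -0.3086, 0.2408]
tcp_rot: [0.868, 1.391, -0.865]
wrist_force: [-0.5, 0.2, -0.6]
width: 0.999
```

Run:
```python
from h import *
p,d,s=snap('wrist','w0'); print(s['time'],s['tool_pos'],s['wrist_force'])
print(Ro.from_rotvec(s['tcp_rot']).as_matrix().round(4))
C=cloud('w0')
m=abs(C[...,2]-.05)<.006; m&=np.hypot(C[...,0]-.488,C[...,1]+.296)<.09
r=cv2.minAreaRect((C[m][:,:2]*1000).astype(np.float32)); print('block',r)
for z in (.08,.11,.14,.16,.168):
    m=(abs(C[...,2]-z)<.006)&(np.hypot(C[...,0]-.488,C[...,1]+.296)<.03)
    if m.any(): print(z,m.sum(),C[m].mean(0).round(4),C[m].min(0).round(4),C[m].max(0).round(4))
```

```text
0.9333 [ 0.45856344 -0.30855941  0.24080011] [-0.47048565  0.17510354 -0.5998992 ]
[[ 1.300e-03  8.974e-01  4.413e-01]
 [ 1.700e-03  4.413e-01 -8.974e-01]
 [-1.000e+00  1.900e-03 -9.000e-04]]
block ((488.18585205078125, -296.1973571777344), (70.44741821289062, 100.28352355957031), 27.484270095825195)
0.08 17 [ 0.4919 -0.2939  0.0806] [ 0.486  -0.3017  0.0745] [ 0.4941 -0.2905  0.0852]
0.11 18 [ 0.4922 -0.2936  0.1102] [ 0.4871 -0.2984  0.1043] [ 0.4941 -0.2906  0.1159]
0.14 27 [ 0.4925 -0.2941  0.1406] [ 0.4886 -0.3003  0.1342] [ 0.4941 -0.2903  0.1459]
0.16 34 [ 0.4922 -0.2943  0.1599] [ 0.4861 -0.2998  0.1541] [ 0.4941 -0.2905  0.166 ]
0.168 180 [ 0.4887 -0.2961  0.1696] [ 0.4821 -0.3022  0.1623] [ 0.4941 -0.2906  0.1721]
```

View pics/w0.png

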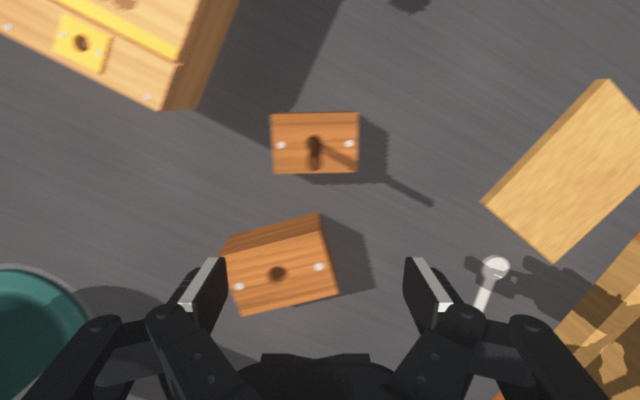

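>>> {"api": "carry_out", "payload": {"offset": [[0, 3.2, 0.2], [3.0, 0, 0], [3.0, 0, 0], [3.0, 0, 0], [2.5, 0, 0]], "delta_rot": [[0, 0, 0], [0, 0, 0], [0, 0, 0], [0, 0, 0], [0, 0, 0]]}}

```text
time: 1.4
tool_pos: [0.4844, -0.299, 0.1237]
tcp_rot: [0.869, 1.393, -0.869]
wrist_force: [-0.8, -0.1, -0.2]
width: 1.0
```

>>> {"api": "carry_out", "payload": {"offset": [[0, 0, 0], [0, 0, 0], [0, 0, 0], [0, 0, 0], [0, 0, 0]], "delta_rot": [[0, 0, 0], [0, 0, 0], [0, 0, 0], [0, 0, 0], [0, 0, 0]]}}

```text
time: 1.82
tool_pos: [0.4869, -0.3007, 0.1287]
tcp_rot: [0.868, 1.386, -0.869]
wrist_force: [-0.4, 0.3, -0.9]
width: 1.003
```

Run:
```python
from h import *
s=read_state();print(s['time'],s['tool_pos'],s['wrist_force'])
print(world('w0',[[82,43],[62,43],[82,60],[82,28],[100,43]]).round(4))
C=cloud('w0');p=load('w0')['p'].astype(int)
m=(abs(C[...,2]-.103)<.006)&(C[...,0]<.53)&(abs(C[...,1]+.06)<.05)
m&=(p[...,0]-p[...,2]>110)&(C[...,0]<.515)
v,u=np.nonzero(m);print(m.sum(),u.min(),u.max(),v.min(),v.max());r=cv2.minAreaRect((C[m][:,:2]*1000).astype(np.float32));print(r)
# rail top
T=(abs(C[...,2]-.1)<.005)&(C[...,0]<.6)&(C[...,1]>-.2)
print(cv2.minAreaRect((C[T][:,:2]*1000).astype(np.float32)))
x=load('w0')['p'][10:130,0:160]
cv2.imwrite('pics/c1.png',cv2.resize(x[:,:,::-1],None,fx=5,fy=5,interpolation=cv2.INTER_CUBIC))
```

```text
1.8167 [ 0.48687994 -0.30066189  0.12868096] [-0.35090429  0.29989451 -0.89310124]
[[ 0.4809 -0.0496  0.0957]
 [ 0.4741 -0.0381  0.1042]
 [ 0.4671 -0.0574  0.1015]
 [ 0.4946 -0.0518  0.1032]
 [ 0.4894 -0.0709  0.1036]]
3329 38 149 0 74
((487.6875, -60.200740814208984), (54.54452896118164, 99.70878601074219), 0.17147041857242584)
((273.7082824707031, -51.28102111816406), (171.04737854003906, 586.7902221679688), 88.46978759765625)
```

>>> {"api": "carry_out", "payload": {"offset": [[0.3, 0.3, -0.35], [0, 0, 0], [0, 0, 0], [0, 0, 0], [0, 0, 0]], "delta_rot": [[0, 0, 0], [0, 0, 0], [0, 0, 0], [0, 0, 0], [0, 0, 0]]}}

```text
time: 2.23
tool_pos: [0.4866, -0.295, 0.1233]
tcp_rot: [0.869, 1.39, -0.869]
wrist_force: [0.4, -0.6, -0.5]
width: 0.996
```

>>> {"api": "carry_out", "payload": {"offset": [[0, 0, 0], [0, 0, 0], [0, 0, 0], [0, 0, 0], [0, 0, 0]], "delta_rot": [[0, 0, 0], [0, 0, 0], [0, 0, 0], [0, 0, 0], [0, 0, 0]], "fingers": -1, "newtons": 60}}

```text
time: 2.65
tool_pos: [0.4866, -0.2951, 0.1231]
tcp_rot: [0.869, 1.39, -0.869]
wrist_force: [0.6, -0.5, 0.2]
width: 0.299
```

>>> {"api": "carry_out", "payload": {"offset": [[0, 0, 0], [0, 0, 0], [0, 0, 0], [0, 0, 0], [0, 0, 0]], "delta_rot": [[0, 0, 0], [0, 0, 0], [0, 0, 0], [0, 0, 0], [0, 0, 0]]}}

```text
time: 3.07
tool_pos: [0.4867, -0.2952, 0.1233]
tcp_rot: [0.869, 1.39, -0.869]
wrist_force: [0.5, -0.5, 1.6]
width: 0.105
```

Run:
```python
from h import *
s=read_state();print(s['time'],s['tool_pos'],s['wrist_force'],s['width'])
print(Ro.from_rotvec(s['tcp_rot']).as_matrix().round(4))
```

```text
3.0667 [ 0.48670814 -0.29516258  0.12332731] [ 0.47436063 -0.49984525  1.62475104] 0.10504560872359414
[[ 3.000e-04  8.988e-01  4.384e-01]
 [-2.000e-04  4.384e-01 -8.988e-01]
 [-1.000e+00  1.000e-04  3.000e-04]]
```

View pics/c1.png

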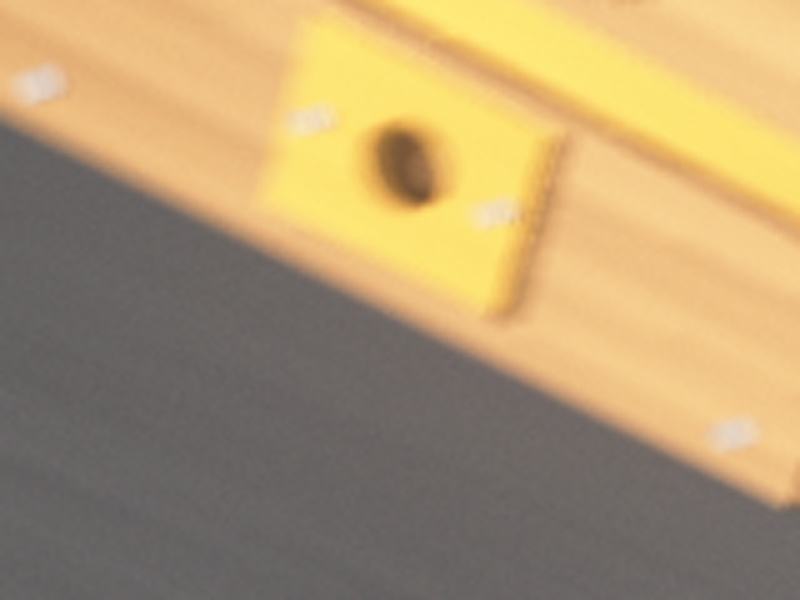

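The dowel seems gripped, so I'll lift it straight out and carry it to just short of the rail hole.

>>> {"api": "carry_out", "payload": {"offset": [[-3.6, 0, 0], [-3.6, 0, 0], [-3.6, 0, 0], [-3.6, 0, 0], [0, 1.0, -3.0]], "delta_rot": [[0, 0, 0], [0, 0, 0], [0, 0, 0], [0, 0, 0], [0, 0, 0]]}}

```text
time: 3.48
tool_pos: [0.4868, -0.2695, 0.2764]
tcp_rot: [0.867, 1.373, -0.871]
wrist_force: [1.0, 0.2, 0.6]
width: 0.113
```

>>> {"api": "carry_out", "payload": {"offset": [[0, 1.0, -3.8], [0, 1.0, -3.8], [0, 1.0, -3.8], [0, 1.0, -3.8], [0, 1.0, -3.0]], "delta_rot": [[0, 0, 0], [0, 0, 0], [0, 0, 0], [0, 0, 0], [0, 0, 0]]}}

```text
time: 3.9
tool_pos: [0.4462, -0.0759, 0.267]
tcp_rot: [0.869, 1.391, -0.868]
wrist_force: [-0.2, -0.1, -0.3]
width: 0.111
```

>>> {"api": "carry_out", "payload": {"offset": [[0, 0, 0], [0, 0, 0], [0, 0, 0], [0, 0, 0], [0, 0, 0]], "delta_rot": [[0, 0, 0], [0, 0, 0], [0, 0, 0], [0, 0, 0], [0, 0, 0]]}}

```text
time: 4.32
tool_pos: [0.4477, -0.0793, 0.267]
tcp_rot: [0.87, 1.39, -0.87]
wrist_force: [-0.3, 0.3, -0.3]
width: 0.107
```

Run:
```python
from h import *
p,d,s=snap('wrist','w1'); print(s['time'],s['tool_pos'],s['wrist_force'],s['width'])
print(Ro.from_rotvec(s['tcp_rot']).as_matrix().round(4))
C=cloud('w1')
z=C[...,2]; lab,n=None,None
m=(abs(z-.1)<.006)&(C[...,0]>.4)&(C[...,0]<.53)&(C[...,1]>-.16)&(C[...,1]<.05)
print('rail',cv2.minAreaRect((C[m&(C[...,0]<.5)][:,:2]*1000).astype(np.float32)))
T=Ro.from_rotvec(s['tcp_rot']).as_matrix(); L=(C-s['tool_pos'])@T
for x in np.arange(.01,.13,.02):
    q=(abs(L[...,0]-x)<.01)&(np.hypot(L[...,1],L[...,2])<.03)&(d>0)
    if q.any(): print('dowel',x.round(2),q.sum(),L[q].mean(0).round(4),L[q].min(0).round(4),L[q].max(0).round(4))
```

```text
4.3167 [ 0.44773076 -0.07930857  0.26701981] [-0.27649029  0.27261894 -0.34708847] 0.10650699529220349
[[-5.000e-04  8.995e-01  4.369e-01]
 [-2.000e-04  4.369e-01 -8.995e-01]
 [-1.000e+00 -5.000e-04 -0.000e+00]]
rail ((479.0398864746094, -56.22303771972656), (169.88441467285156, 44.4494743347168), 88.99420928955078)
dowel 0.01 207 [0.0095 0.0053 0.0004] [ 0.0001  0.001  -0.0055] [0.0198 0.007  0.0063]
dowel 0.03 156 [0.0297 0.0053 0.0006] [ 0.02    0.0008 -0.0053] [0.0397 0.007  0.0064]
dowel 0.05 124 [0.0496 0.0054 0.0005] [ 0.0401  0.0007 -0.0055] [0.06   0.007  0.0061]
dowel 0.07 99 [0.0697 0.0053 0.0005] [ 0.06    0.0009 -0.0054] [0.0797 0.0074 0.0065]
dowel 0.09 74 [0.0896 0.0056 0.0007] [ 0.0802  0.0024 -0.0049] [0.0999 0.0068 0.0061]
dowel 0.11 42 [0.1056 0.0053 0.0004] [ 0.1001  0.0016 -0.0051] [0.1125 0.0069 0.0063]
```

View pics/w1.png

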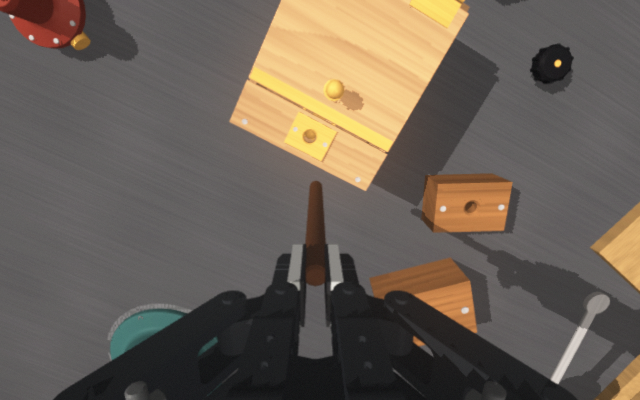

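The picture shows the dowel hanging straight from (316,275) to (316,185), and the plate hole at about (309,135). Next I'll find the hole's ray at z = 0.103.

```bash
cat >> h.py <<'E'
def rayz(f,uv,zz):
    z=load(f); c=get_calibration(str(z['n'])); K=np.array([[c['fx'],0,c['cx']],[0,c['fy'],c['cy']],[0,0,1]])
    n2=cv2.undistortPoints(np.atleast_2d(uv).astype(float).reshape(-1,1,2),K,np.array(c['distortion'])).reshape(-1,2)
    r=np.c_[n2,np.ones(len(n2))]; M=np.array(c['mount']); T=Ro.from_rotvec(z['rot']).as_matrix()
    o=T@M[:3,3]+z['pos']; r=r@M[:3,:3].T@T.T
    return o+r*((zz-o[2])/r[:,2])[:,None]
E
python3 - <<'E'
from h import *
z=load('w1');p=z['p'].astype(int);C=cloud('w1')
print(p[135,280:340:4].tolist())
sub=(slice(105,165),slice(280,340))
q=p[sub]; y=(q[...,0]-q[...,2]); 
v,u=np.mgrid[105:165,280:340]
dark=(q.sum(2)<400)&(np.hypot(u-309,v-135)<12)
print('hole px',u[dark].mean(),v[dark].mean(),dark.sum(),u[dark].min(),u[dark].max(),v[dark].min(),v[dark].max())
print(rayz('w1',[[u[dark].mean(),v[dark].mean()],[(u[dark].min()+u[dark].max())/2,(v[dark].min()+v[dark].max())/2]],.103))
c=cv2.resize(z['p'][95:185,265:355,::-1],None,fx=6,fy=6,interpolation=cv2.INTER_CUBIC)
cv2.imwrite('pics/c2.png',c)
# brass plate: raised points
m=(C[...,2]>.1015)&(C[...,2]<.106)&(C[...,0]<.508)&(C[...,0]>.46)&(C[...,1]>-.09)&(C[...,1]<-.02)
print('plate',m.sum(),cv2.minAreaRect((C[m][:,:2]*1000).astype(np.float32)),C[m].mean(0))
E
```

```text
[[236, 188, 128], [229, 178, 120], [251, 220, 113], [251, 221, 110], [252, 225, 114], [253, 227, 115], [207, 153, 75], [198, 143, 70], [209, 153, 74], [238, 187, 93], [253, 227, 116], [252, 222, 113], [252, 225, 115], [252, 223, 114], [234, 183, 123]]
hole px 308.32 136.28 25 305 314 132 142
[[ 0.48298172 -0.05484157  0.103     ]
 [ 0.48284408 -0.05632507  0.103     ]]
plate 1312 ((482.2998962402344, -56.29412841796875), (46.56295394897461, 67.34902954101562), 3.699631690979004) [ 0.48366869 -0.05581181  0.10314746]
```

View pics/c2.png

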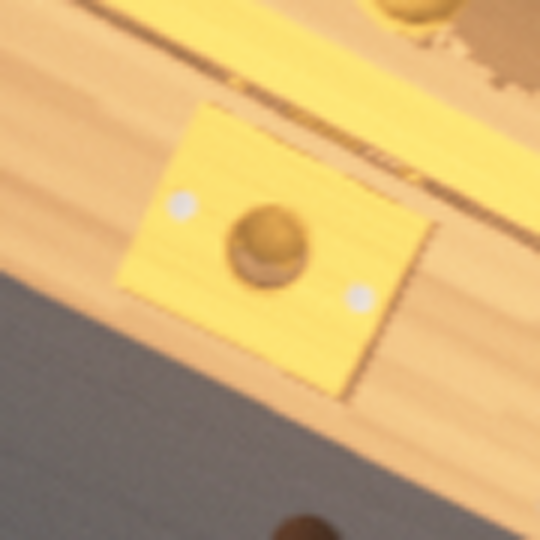

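>>> {"api": "carry_out", "payload": {"offset": [[0, 2.05, -0.3], [0, 2.05, -0.3], [1.7, 0, 0], [1.7, 0, 0], [0, 0, 0]], "delta_rot": [[0, 0, 0], [0, 0, 0], [0, 0, 0], [0, 0, 0], [0, 0, 0]]}}

```text
time: 4.78
tool_pos: [0.4798, -0.0552, 0.2294]
tcp_rot: [0.868, 1.396, -0.873]
wrist_force: [-1.1, -0.4, -0.6]
width: 0.108
```

>>> {"api": "carry_out", "payload": {"offset": [[0, 0, 0], [0, 0, 0], [0, 0, 0], [0, 0, 0], [0, 0, 0]], "delta_rot": [[0, 0, 0], [0, 0, 0], [0, 0, 0], [0, 0, 0], [0, 0, 0]]}}

```text
time: 5.2
tool_pos: [0.4823, -0.0551, 0.2342]
tcp_rot: [0.869, 1.389, -0.868]
wrist_force: [-0.7, -0.1, -0.0]
width: 0.109
```

Run:
```python
from h import *
print(rayz('w1',[[309.7,135.8],[310.2,136.8]],.103).round(4))
p,d,s=snap('wrist','w2'); print(s['time'],s['tool_pos'],s['wrist_force'],s['width'])
C=cloud('w2');R=Ro.from_rotvec(s['tcp_rot']).as_matrix();print(R.round(4))
L=(C-s['tool_pos'])@R
q=(L[...,0]>.05)&(L[...,0]<.12)&(np.hypot(L[...,1],L[...,2])<.012)&(d>0)
v,u=np.nonzero(q);print(u.min(),u.max(),v.min(),v.max(),L[q].max(0),L[q].min(0))
c=cv2.resize(p[80:200,250:390,::-1],None,fx=5,fy=5,interpolation=cv2.INTER_CUBIC)
cv2.imwrite('pics/c3.png',c)
```

```text
[[ 0.4841 -0.056   0.103 ]
 [ 0.4834 -0.0569  0.103 ]]
5.2 [ 0.4823175  -0.05508874  0.23424074] [-0.71080464 -0.12820756 -0.03323429] 0.10948917519025003
[[ 1.800e-03  8.989e-01  4.381e-01]
 [-3.000e-04  4.381e-01 -8.989e-01]
 [-1.000e+00  1.500e-03  1.000e-03]]
308 322 181 205 [0.11185028 0.00719202 0.00665302] [ 0.0501202   0.00066878 -0.00526153]
```

View pics/c3.png

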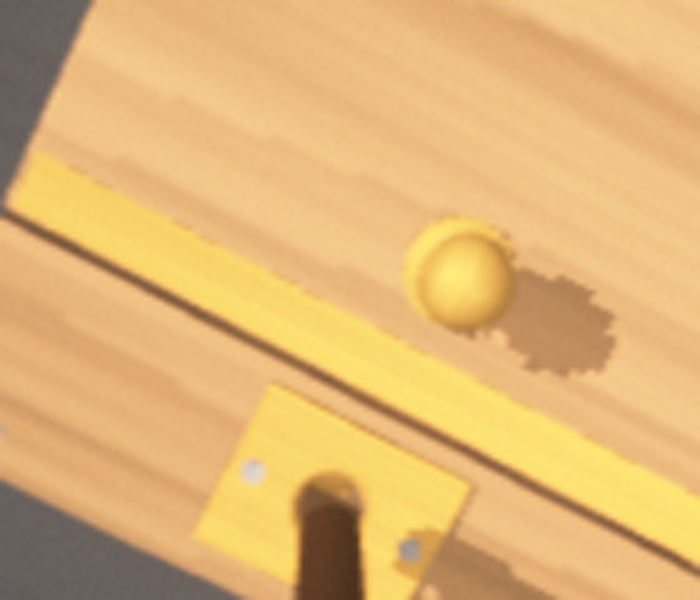

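Run:
```python
from h import *
h=rayz('w2',[[316.1,181.4],[316.4,182]],.103);print(h.round(4))
z=load('w2');R=Ro.from_rotvec(z['rot']).as_matrix()
print('hole in tool', ((h-z['pos'])@R).round(4))
print(read_state()['tool_pos'])
C=cloud('w2');m=(C[...,2]>.12)&(abs(C[...,0]-.538)<.03)&(abs(C[...,1]+.058)<.03);print('knob',C[m].mean(0),C[m].min(0),C[m].max(0))
```

```text
[[ 0.4838 -0.0564  0.103 ]
 [ 0.4834 -0.057   0.103 ]]
hole in tool [[ 1.312e-01  6.000e-04  1.700e-03]
 [ 1.312e-01 -1.000e-04  2.000e-03]]
[ 0.48222626 -0.0550279   0.23405646]
knob [ 0.51400596 -0.0794056   0.30030443] [ 0.50800013 -0.08799317  0.12021934] [ 0.54606377 -0.04844964  0.36008277]
```

>>> {"api": "carry_out", "payload": {"offset": [[0, -0.05, 0.1], [0.5, 0, 0], [0.5, 0, 0], [0.5, 0, 0], [0, 0, 0]], "delta_rot": [[0, 0, 0], [0, 0, 0], [0, 0, 0], [0, 0, 0], [0, 0, 0]]}}

```text
time: 5.67
tool_pos: [0.4806, -0.0557, 0.2163]
tcp_rot: [0.868, 1.393, -0.87]
wrist_force: [-0.0, -0.3, -0.1]
width: 0.11
```

>>> {"api": "carry_out", "payload": {"offset": [[0, 0, 0], [0, 0, 0], [0.05, 0, 0], [0.05, 0, 0], [0, 0, 0]], "delta_rot": [[0, 0, 0], [0, 0, 0], [0, 0, 0], [0, 0, 0], [0, 0, 0]]}}

```text
time: 6.08
tool_pos: [0.4819, -0.056, 0.2173]
tcp_rot: [0.869, 1.39, -0.869]
wrist_force: [-0.4, 0.4, -0.0]
width: 0.108
```

>>> {"api": "carry_out", "payload": {"offset": [[0.08, 0, 0], [0.08, 0, 0], [0.08, 0, 0], [0.08, 0, 0], [0.08, 0, 0]], "delta_rot": [[0, 0, 0], [0, 0, 0], [0, 0, 0], [0, 0, 0], [0, 0, 0]]}}

```text
time: 6.5
tool_pos: [0.4818, -0.0559, 0.2131]
tcp_rot: [0.869, 1.39, -0.869]
wrist_force: [-0.2, 1.0, -0.7]
width: 0.11
```

>>> {"api": "carry_out", "payload": {"offset": [[0.05, 0, 0], [0.05, 0, 0], [0.05, 0, 0], [0.05, 0, 0], [0, 0, 0]], "delta_rot": [[0, 0, 0], [0, 0, 0], [0, 0, 0], [0, 0, 0], [0, 0, 0]]}}

```text
time: 6.92
tool_pos: [0.4817, -0.056, 0.211]
tcp_rot: [0.869, 1.391, -0.869]
wrist_force: [-0.0, 0.3, -0.2]
width: 0.11
```

It's in the hole (about 4.5 mm deep) with no force on it. I'll keep going down gently.

>>> {"api": "carry_out", "payload": {"offset": [[0.2, 0, 0], [0.2, 0, 0], [0.2, 0, 0], [0.2, 0, 0], [0.2, 0, 0]], "delta_rot": [[0, 0, 0], [0, 0, 0], [0, 0, 0], [0, 0, 0], [0, 0, 0]]}}

```text
time: 7.33
tool_pos: [0.4817, -0.0559, 0.2009]
tcp_rot: [0.869, 1.391, -0.869]
wrist_force: [0.7, -0.5, -0.7]
width: 0.105
```

>>> {"api": "carry_out", "payload": {"offset": [[0.15, 0, 0], [0.15, 0, 0], [0.15, 0, 0], [0.1, 0, 0], [0.1, 0, 0]], "delta_rot": [[0, 0, 0], [0, 0, 0], [0, 0, 0], [0, 0, 0], [0, 0, 0]]}}

```text
time: 7.75
tool_pos: [0.4818, -0.0559, 0.1946]
tcp_rot: [0.869, 1.39, -0.869]
wrist_force: [0.3, 0.2, -0.7]
width: 0.11
```

>>> {"api": "carry_out", "payload": {"offset": [[0.08, 0, 0], [0.08, 0, 0], [0.08, 0, 0], [0.08, 0, 0], [0.08, 0, 0]], "delta_rot": [[0, 0, 0], [0, 0, 0], [0, 0, 0], [0, 0, 0], [0, 0, 0]]}}

```text
time: 8.17
tool_pos: [0.4818, -0.056, 0.1906]
tcp_rot: [0.869, 1.39, -0.869]
wrist_force: [-1.0, 1.1, 0.4]
width: 0.107
```

>>> {"api": "carry_out", "payload": {"offset": [[0.08, 0, 0], [0.08, 0, 0], [0.08, 0, 0], [0.08, 0, 0], [0.08, 0, 0]], "delta_rot": [[0, 0, 0], [0, 0, 0], [0, 0, 0], [0, 0, 0], [0, 0, 0]]}}

```text
time: 8.58
tool_pos: [0.4818, -0.0559, 0.1866]
tcp_rot: [0.869, 1.39, -0.869]
wrist_force: [-0.9, -0.2, -1.3]
width: 0.106
```

>>> {"api": "carry_out", "payload": {"offset": [[0.08, 0, 0], [0.08, 0, 0], [0.08, 0, 0], [0.08, 0, 0], [0.08, 0, 0]], "delta_rot": [[0, 0, 0], [0, 0, 0], [0, 0, 0], [0, 0, 0], [0, 0, 0]]}}

```text
time: 9.0
tool_pos: [0.4818, -0.0559, 0.1826]
tcp_rot: [0.869, 1.39, -0.869]
wrist_force: [0.3, -0.3, 0.7]
width: 0.107
```

>>> {"api": "carry_out", "payload": {"offset": [[0.08, 0, 0], [0.08, 0, 0], [0.08, 0, 0], [0.08, 0, 0], [0.08, 0, 0]], "delta_rot": [[0, 0, 0], [0, 0, 0], [0, 0, 0], [0, 0, 0], [0, 0, 0]]}}

```text
time: 9.42
tool_pos: [0.4818, -0.056, 0.1786]
tcp_rot: [0.869, 1.39, -0.869]
wrist_force: [0.1, 0.2, 0.2]
width: 0.107
```

>>> {"api": "carry_out", "payload": {"offset": [[0.06, 0, 0], [0.06, 0, 0], [0.06, 0, 0], [0.06, 0, 0], [0.06, 0, 0]], "delta_rot": [[0, 0, 0], [0, 0, 0], [0, 0, 0], [0, 0, 0], [0, 0, 0]]}}

```text
time: 9.83
tool_pos: [0.4825, -0.056, 0.1766]
tcp_rot: [0.869, 1.389, -0.868]
wrist_force: [-0.9, 0.2, 5.1]
width: 0.109
```

Contact with the catch at TCP z of about 0.178, with 5 N. I'm continuing in small steps and watching the force.

>>> {"api": "carry_out", "payload": {"offset": [[0.06, 0, 0], [0.06, 0, 0], [0.06, 0, 0], [0.06, 0, 0], [0.06, 0, 0]], "delta_rot": [[0, 0, 0], [0, 0, 0], [0, 0, 0], [0, 0, 0], [0, 0, 0]]}}

```text
time: 10.25
tool_pos: [0.4823, -0.056, 0.1732]
tcp_rot: [0.869, 1.389, -0.868]
wrist_force: [-0.4, -0.2, 5.5]
width: 0.105
```

>>> {"api": "carry_out", "payload": {"offset": [[0.04, 0, 0], [0.04, 0, 0], [0.04, 0, 0], [0.04, 0, 0], [0, 0, 0]], "delta_rot": [[0, 0, 0], [0, 0, 0], [0, 0, 0], [0, 0, 0], [0, 0, 0]]}}

```text
time: 10.67
tool_pos: [0.4823, -0.056, 0.1717]
tcp_rot: [0.869, 1.389, -0.868]
wrist_force: [0.1, 1.3, 5.1]
width: 0.104
```

Run:
```python
from h import *
s=read_state();print(s['time'],s['tool_pos'],s['wrist_force'],s['q'])
```

```text
10.6667 [ 0.4822592  -0.05602934  0.17165255] [0.06856522 1.3158541  5.07456155] [-1.66976965e-01 -7.87529243e-02  2.03230259e+00  6.96795863e-06
  1.18688626e+00  9.50046304e-01]
```

>>> {"api": "carry_out", "payload": {"offset": [[0.04, 0, 0], [0.04, 0, 0], [0.04, 0, 0], [0, 0, 0], [0, 0, 0]], "delta_rot": [[0, 0, 0], [0, 0, 0], [0, 0, 0], [0, 0, 0], [0, 0, 0]]}}

```text
time: 11.08
tool_pos: [0.4824, -0.0561, 0.1706]
tcp_rot: [0.869, 1.389, -0.868]
wrist_force: [-0.9, 0.7, 6.1]
width: 0.106
```

>>> {"api": "carry_out", "payload": {"offset": [[0.03, 0, 0], [0.03, 0, 0], [0.02, 0, 0], [0, 0, 0], [0, 0, 0]], "delta_rot": [[0, 0, 0], [0, 0, 0], [0, 0, 0], [0, 0, 0], [0, 0, 0]]}}

```text
time: 11.5
tool_pos: [0.4824, -0.056, 0.1698]
tcp_rot: [0.869, 1.389, -0.868]
wrist_force: [-1.2, 0.0, 5.2]
width: 0.109
```

Run:
```python
from h import *
p,d,s=snap('scene','s1');print(s['time'],s['tool_pos'],s['wrist_force'])
C=cloud('s1');m=(abs(C[...,0]-.57)<.13)&(abs(C[...,1]+.06)<.09)
for x in (.50,.54,.58,.62,.66):
    q=(abs(C[...,0]-x)<.01)&(C[...,1]<-.07)&(C[...,1]>-.15);print(x,np.median(C[q][:,2]).round(3) if q.any() else None)
```

```text
11.5 [ 0.48240078 -0.05604503  0.16982589] [-1.16437703  0.03051988  5.17869799]
0.5 0.418
0.54 0.099
0.58 0.08
0.62 0.073
0.66 0.062
```

>>> {"api": "carry_out", "payload": {"offset": [[0.03, 0, 0], [0.03, 0, 0], [0, 0, 0], [0, 0, 0], [0, 0, 0]], "delta_rot": [[0, 0, 0], [0, 0, 0], [0, 0, 0], [0, 0, 0], [0, 0, 0]]}}

```text
time: 11.97
tool_pos: [0.4824, -0.0561, 0.1693]
tcp_rot: [0.869, 1.389, -0.868]
wrist_force: [-0.5, 0.2, 6.7]
width: 0.103
```

>>> {"api": "carry_out", "payload": {"offset": [[0.03, 0, 0], [0.02, 0, 0], [0, 0, 0], [0, 0, 0], [0, 0, 0]], "delta_rot": [[0, 0, 0], [0, 0, 0], [0, 0, 0], [0, 0, 0], [0, 0, 0]]}}

```text
time: 12.38
tool_pos: [0.4824, -0.0561, 0.1688]
tcp_rot: [0.869, 1.389, -0.868]
wrist_force: [-0.1, 0.5, 6.6]
width: 0.112
```

```bash
cat > lid.py <<'E'
from h import *
import sys
f=sys.argv[1]; p,d,s=snap('side',f);print(s['time'],s['tool_pos'],s['wrist_force'])
C=cloud(f); m=(C[...,0]>.5)&(C[...,0]<.68)&(C[...,1]>-.13)&(C[...,1]<.01)&(C[...,2]>.09)&(C[...,2]<.4)
Q=C[m]
for x in np.arange(.51,.68,.02):
    q=abs(Q[:,0]-x)<.005
    if q.any(): print(x.round(2),q.sum(),np.median(Q[q][:,2]).round(3))
E
python3 lid.py d1
```

```text
12.3833 [ 0.48242369 -0.05608554  0.16875377] [-0.06493587  0.50815965  6.64756304]
0.51 209 0.266
0.53 97 0.105
0.55 71 0.103
0.57 81 0.102
0.59 77 0.102
0.61 78 0.102
0.63 73 0.101
0.65 78 0.101
0.67 47 0.104
```

>>> {"api": "carry_out", "payload": {"offset": [[0.03, 0, 0], [0.03, 0, 0], [0, 0, 0], [0, 0, 0], [0, 0, 0]], "delta_rot": [[0, 0, 0], [0, 0, 0], [0, 0, 0], [0, 0, 0], [0, 0, 0]]}}

```text
time: 12.85
tool_pos: [0.4825, -0.0561, 0.1683]
tcp_rot: [0.869, 1.389, -0.868]
wrist_force: [-1.3, 0.0, 6.8]
width: 0.109
```

```bash
python3 lid.py d2
```

```text
12.85 [ 0.48252868 -0.05605382  0.16832604] [-1.25541974e+00  4.90404388e-03  6.84882164e+00]
0.51 152 0.333
0.53 72 0.149
0.55 80 0.143
0.57 68 0.134
0.59 71 0.127
0.61 67 0.119
0.63 69 0.112
0.65 68 0.106
0.67 47 0.103
```

The catch has let go and the lid is ajar (slope about 0.36). I'm withdrawing straight up.

>>> {"api": "carry_out", "payload": {"offset": [[-1.0, 0, 0], [-2.0, 0, 0], [-3.0, 0, 0], [-3.0, 0, 0], [-3.0, 0, 0]], "delta_rot": [[0, 0, 0], [0, 0, 0], [0, 0, 0], [0, 0, 0], [0, 0, 0]]}}

```text
time: 13.32
tool_pos: [0.4808, -0.0558, 0.2878]
tcp_rot: [0.868, 1.393, -0.87]
wrist_force: [0.5, 0.9, -0.4]
width: 0.108
```

>>> {"api": "carry_out", "payload": {"offset": [[0, 0, 0], [0, 0, 0], [0, 0, 0], [0, 0, 0], [0, 0, 0]], "delta_rot": [[0, 0, 0], [0, 0, 0], [0, 0, 0], [0, 0, 0], [0, 0, 0]]}}

```text
time: 13.73
tool_pos: [0.4806, -0.0558, 0.2853]
tcp_rot: [0.868, 1.394, -0.87]
wrist_force: [-0.2, -0.8, -0.9]
width: 0.109
```

```bash
python3 lid.py d3
python3 - <<'E'
from h import *
p,d,s=snap('wrist','w3');R=Ro.from_rotvec(s['tcp_rot']).as_matrix();C=cloud('w3');L=(C-s['tool_pos'])@R
for x in np.arange(.01,.13,.02):
    q=(abs(L[...,0]-x)<.01)&(np.hypot(L[...,1],L[...,2])<.015)&(d>0)
    if q.any(): print('dowel',x.round(2),q.sum(),L[q].min(0).round(4),L[q].max(0).round(4))
t=s['tool_pos']; print(t,R.round(4))
# goal: dowel axis (y.0008,z.0006) over block hole
off=R@np.array([0,.0008,.0006]); g=np.array([.4882,-.2962,0])-t-off; print('shift in tool',(R.T@np.r_[g[:2],0]).round(4))
E
```

```text
13.7333 [ 0.48060314 -0.05576571  0.28529628] [-0.2259435  -0.76723745 -0.92206781]
0.51 69 0.151
0.53 69 0.149
0.55 80 0.143
0.57 73 0.134
0.59 69 0.127
0.61 69 0.12
0.63 67 0.113
0.65 66 0.106
0.67 49 0.103
dowel 0.01 206 [ 0.0001  0.0007 -0.0054] [0.0197 0.0071 0.0065]
dowel 0.03 163 [ 0.02    0.001  -0.0053] [0.0399 0.0072 0.0065]
dowel 0.05 121 [ 0.0401  0.0011 -0.005 ] [0.06   0.0069 0.0066]
dowel 0.07 97 [ 0.06    0.0007 -0.0052] [0.0799 0.007  0.0066]
dowel 0.09 79 [ 0.0801  0.001  -0.0049] [0.0996 0.0071 0.0068]
dowel 0.11 38 [ 0.1     0.0012 -0.005 ] [0.1126 0.0067 0.0063]
[ 0.48075377 -0.05577291  0.28547367] [[-3.400e-03  8.988e-01  4.384e-01]
 [ 5.000e-04  4.384e-01 -8.988e-01]
 [-1.000e+00 -2.800e-03 -2.000e-03]]
shift in tool [-2.000e-04 -9.950e-02  2.188e-01]
```

>>> {"api": "carry_out", "payload": {"offset": [[0, -1.65, 3.65], [0, -1.65, 3.65], [0, -1.65, 3.65], [0, -1.65, 3.65], [0, -1.65, 3.65]], "delta_rot": [[0, 0, 0], [0, 0, 0], [0, 0, 0], [0, 0, 0], [0, 0, 0]]}}

```text
time: 14.25
tool_pos: [0.4872, -0.2577, 0.2867]
tcp_rot: [0.869, 1.391, -0.868]
wrist_force: [0.4, -0.3, -0.2]
width: 0.108
```

>>> {"api": "carry_out", "payload": {"offset": [[0, -1.7, 3.65], [2.0, 0, 0], [3.0, 0, 0], [3.0, 0, 0], [1.0, 0, 0]], "delta_rot": [[0, 0, 0], [0, 0, 0], [0, 0, 0], [0, 0, 0], [0, 0, 0]]}}

```text
time: 14.67
tool_pos: [0.4852, -0.2949, 0.1914]
tcp_rot: [0.871, 1.399, -0.87]
wrist_force: [-1.1, 0.3, -0.8]
width: 0.108
```

>>> {"api": "carry_out", "payload": {"offset": [[0, 0, 0], [0, 0, 0], [0, 0, 0], [0, 0, 0], [0, 0, 0]], "delta_rot": [[0, 0, 0], [0, 0, 0], [0, 0, 0], [0, 0, 0], [0, 0, 0]]}}

```text
time: 15.08
tool_pos: [0.4897, -0.297, 0.1997]
tcp_rot: [0.868, 1.387, -0.868]
wrist_force: [-0.7, 0.2, -0.3]
width: 0.108
```

Run:
```python
from h import *
p,d,s=snap('wrist','w4');R=Ro.from_rotvec(s['tcp_rot']).as_matrix();C=cloud('w4')
t=s['tool_pos']; print(s['time'],t,R[:,0].round(4))
m=abs(C[...,2]-.05)<.005; m&=np.hypot(C[...,0]-.488,C[...,1]+.296)<.075
r=cv2.minAreaRect((C[m][:,:2]*1000).astype(np.float32)); print('block',r)
off=R@np.array([0,.0008,.0006]); g=np.array([.4882,-.2962,0])-t-off; print('shift in tool',(R.T@np.r_[g[:2],0]).round(4))
```

```text
15.0833 [ 0.4896512  -0.29697407  0.19971983] [ 0.0032 -0.0021 -1.    ]
block ((488.1963195800781, -296.2892150878906), (70.50755310058594, 100.2823715209961), 27.34540367126465)
shift in tool [-0.     -0.0018 -0.0019]
```

>>> {"api": "carry_out", "payload": {"offset": [[0, -0.15, -0.2], [1.0, 0, 0], [1.0, 0, 0], [0.8, 0, 0], [0, 0, 0]], "delta_rot": [[0, 0, 0], [0, 0, 0], [0, 0, 0], [0, 0, 0], [0, 0, 0]]}}

```text
time: 15.55
tool_pos: [0.4842, -0.294, 0.1659]
tcp_rot: [0.87, 1.396, -0.869]
wrist_force: [-0.2, 0.8, -0.7]
width: 0.106
```

>>> {"api": "carry_out", "payload": {"offset": [[0, 0, 0], [0, 0, 0], [0, 0, 0], [0, 0, 0], [0, 0, 0]], "delta_rot": [[0, 0, 0], [0, 0, 0], [0, 0, 0], [0, 0, 0], [0, 0, 0]]}}

```text
time: 15.97
tool_pos: [0.4865, -0.2955, 0.1699]
tcp_rot: [0.869, 1.389, -0.869]
wrist_force: [-0.2, 0.3, 0.1]
width: 0.109
```

>>> {"api": "carry_out", "payload": {"offset": [[0.4, 0.05, 0.05], [0.4, 0, 0], [0.4, 0, 0], [0.4, 0, 0], [0.4, 0, 0]], "delta_rot": [[0, 0, 0], [0, 0, 0], [0, 0, 0], [0, 0, 0], [0, 0, 0]]}}

```text
time: 16.38
tool_pos: [0.4866, -0.2953, 0.1486]
tcp_rot: [0.869, 1.391, -0.869]
wrist_force: [-0.7, 0.8, -0.5]
width: 0.11
```

>>> {"api": "carry_out", "payload": {"offset": [[0.5, 0, 0], [0.5, 0, 0], [0.5, 0, 0], [0.5, 0, 0], [0.3, 0, 0]], "delta_rot": [[0, 0, 0], [0, 0, 0], [0, 0, 0], [0, 0, 0], [0, 0, 0]]}}

```text
time: 16.8
tool_pos: [0.4864, -0.2952, 0.1253]
tcp_rot: [0.869, 1.392, -0.869]
wrist_force: [0.1, 0.1, -0.1]
width: 0.106
```

>>> {"api": "carry_out", "payload": {"offset": [[0, 0, 0], [0, 0, 0], [0, 0, 0], [0, 0, 0], [0, 0, 0]], "delta_rot": [[0, 0, 0], [0, 0, 0], [0, 0, 0], [0, 0, 0], [0, 0, 0]]}}

```text
time: 17.22
tool_pos: [0.4871, -0.2957, 0.1268]
tcp_rot: [0.869, 1.39, -0.869]
wrist_force: [-0.5, -0.2, -0.5]
width: 0.103
```

Down 0.3 cm until it just touches, then open.

>>> {"api": "carry_out", "payload": {"offset": [[0.1, 0, 0], [0.1, 0, 0], [0.05, 0, 0], [0, 0, 0], [0, 0, 0]], "delta_rot": [[0, 0, 0], [0, 0, 0], [0, 0, 0], [0, 0, 0], [0, 0, 0]]}}

```text
time: 17.63
tool_pos: [0.4867, -0.2954, 0.1238]
tcp_rot: [0.869, 1.391, -0.869]
wrist_force: [-0.1, -0.5, -0.3]
width: 0.108
```

>>> {"api": "carry_out", "payload": {"offset": [[0, 0, 0], [0, 0, 0], [0, 0, 0], [0, 0, 0], [0, 0, 0]], "delta_rot": [[0, 0, 0], [0, 0, 0], [0, 0, 0], [0, 0, 0], [0, 0, 0]], "fingers": 1}}

```text
time: 18.05
tool_pos: [0.4869, -0.2955, 0.124]
tcp_rot: [0.869, 1.39, -0.869]
wrist_force: [-0.8, -0.4, -0.2]
width: 0.81
```

>>> {"api": "carry_out", "payload": {"offset": [[0, 0, 0], [0, 0, 0], [0, 0, 0], [-1.0, 0, 0], [-2.0, 0, 0]], "delta_rot": [[0, 0, 0], [0, 0, 0], [0, 0, 0], [0, 0, 0], [0, 0, 0]]}}

```text
time: 18.47
tool_pos: [0.4847, -0.2941, 0.1516]
tcp_rot: [0.87, 1.397, -0.869]
wrist_force: [0.2, 0.1, 0.1]
width: 0.997
```

>>> {"api": "carry_out", "payload": {"offset": [[-3.5, 0, 0], [-3.5, 0, 0], [-3.5, 0, 0], [-3.5, 0, 0], [0, 0, 0]], "delta_rot": [[0, 0, 0], [0, 0, 0], [0, 0, 0], [0, 0, 0], [0, 0, 0]]}}

```text
time: 18.88
tool_pos: [0.4904, -0.2979, 0.3044]
tcp_rot: [0.866, 1.375, -0.867]
wrist_force: [-0.1, 0.4, 1.1]
width: 0.998
```

Run:
```python
from h import *
p,d,s=snap('wrist','w5');R=Ro.from_rotvec(s['tcp_rot']).as_matrix();C=cloud('w5')
print(s['time'],s['tool_pos'],R.round(3).tolist(),s['q'].round(3))
for z in (.08,.11,.14,.165,.17):
    m=(abs(C[...,2]-z)<.006)&(np.hypot(C[...,0]-.488,C[...,1]+.296)<.03)
    if m.any(): print(z,m.sum(),C[m].mean(0).round(4),C[m].min(0).round(4),C[m].max(0).round(4))
q,_,_=snap('side','d4')
cv2.imwrite('pics/c5.png',np.hstack([p[:,:,::-1][:,:400],cv2.resize(q[110:310,230:430,::-1],(400,400))]))
```

```text
18.8833 [ 0.49039456 -0.29785858  0.30442793] [[0.013, 0.899, 0.438], [-0.009, 0.438, -0.899], [-1.0, 0.008, 0.013]] [-0.589  0.014  1.699  0.     1.413  0.528]
0.08 14 [ 0.4925 -0.294   0.0797] [ 0.4885 -0.2994  0.0743] [ 0.4938 -0.2897  0.0858]
0.11 17 [ 0.4922 -0.2939  0.1099] [ 0.486  -0.299   0.1056] [ 0.4939 -0.2899  0.1157]
0.14 25 [ 0.4921 -0.2935  0.1405] [ 0.4882 -0.2986  0.1345] [ 0.4939 -0.2895  0.146 ]
0.165 116 [ 0.4886 -0.295   0.1681] [ 0.4816 -0.3011  0.159 ] [ 0.4937 -0.2896  0.171 ]
0.17 110 [ 0.4883 -0.2951  0.1693] [ 0.4816 -0.3011  0.1644] [ 0.4937 -0.2897  0.1716]
```

View pics/c5.png

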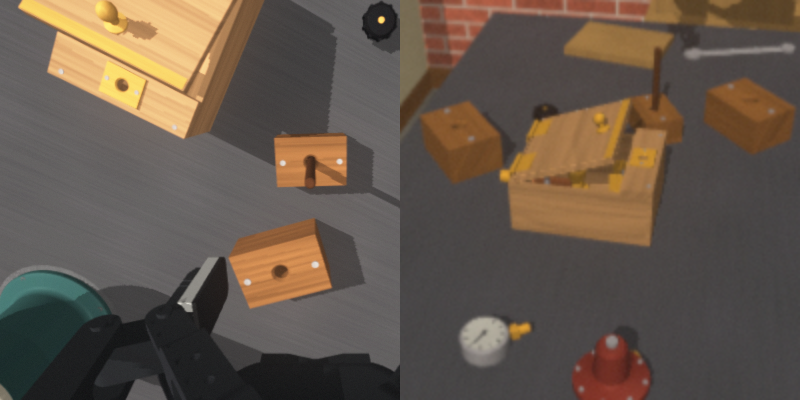

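The dowel stands upright in its block hole, with its top at (0.488, -0.295, 0.170), and the lid is ajar. Next I'll yaw so the jaws lie along the box's y axis, and locate the knob.

>>> {"api": "carry_out", "payload": {"offset": [[0, 0, 0], [0, 0, 0], [0, 0, 0], [0, 0, 0], [0, 0, 0]], "delta_rot": [[5.4, 0, 0], [5.4, 0, 0], [5.4, 0, 0], [5.4, 0, 0], [5.4, 0, 0]]}}

```text
time: 19.4
tool_pos: [0.4858, -0.2948, 0.2917]
tcp_rot: [1.225, 1.203, -1.227]
wrist_force: [0.5, 1.4, -0.6]
width: 1.001
```

>>> {"api": "carry_out", "payload": {"offset": [[0, 0, 0], [0, 0, 0], [0, 0, 0], [0, 0, 0], [0, 0, 0]], "delta_rot": [[0, 0, -6], [0, 0, -6], [0, 0, -6], [0, 0, -6], [0, 0, -6]]}}

```text
time: 19.82
tool_pos: [0.4865, -0.2952, 0.2932]
tcp_rot: [0.926, 1.584, -1.6]
wrist_force: [-0.2, 0.6, -0.7]
width: 1.002
```

```bash
cat > go.py <<'E'
from h import *
def rel(goal):
    s=read_state();R=Ro.from_rotvec(s['tcp_rot']).as_matrix()
    print(s['time'],s['tool_pos'].round(4),'F',s['wrist_force'].round(1),'w',round(s['width'],3),'q',s['q'].round(2));print(R.round(3).tolist())
    print('cm in tool',(100*R.T@(np.array(goal)-s['tool_pos'])).round(2))
E
python3 - <<'E'
from go import *
C=cloud('w5'); p=load('w5')['p'].astype(int)
m=(C[...,2]>.155)&(C[...,2]<.18)&(abs(C[...,0]-.552)<.03)&(abs(C[...,1]+.058)<.02)
v,u=np.nonzero(m);print('knob',m.sum(),C[m].mean(0).round(4),C[m].min(0).round(4),C[m].max(0).round(4))
C=cloud('d4')
m=(C[...,2]>.155)&(C[...,2]<.18)&(abs(C[...,0]-.552)<.03)&(abs(C[...,1]+.058)<.02)
print('knob side',m.sum(),C[m].mean(0).round(4),C[m].min(0).round(4),C[m].max(0).round(4))
rel([.5866,-.058,.2225])
E
```

```text
knob 394 [ 0.5515 -0.0607  0.1681] [ 0.522  -0.0737  0.155 ] [ 0.5609 -0.0383  0.1732]
knob side 28 [ 0.5499 -0.0528  0.1658] [ 0.5438 -0.0619  0.1561] [ 0.5568 -0.0473  0.1732]
19.8167 [ 0.4865 -0.2952  0.2932] F [-0.2  0.6 -0.7] w 1.002 q [-0.45  0.37  1.4  -0.22  1.86  1.13]
[[-0.505, 0.863, -0.017], [0.009, -0.015, -1.0], [-0.863, -0.505, -0.0]]
cm in tool [  1.26  11.86 -23.89]
```

>>> {"api": "carry_out", "payload": {"offset": [[0, 1.6, -3.7], [0, 1.6, -3.7], [0, 1.6, -3.7], [0, 1.6, -3.7], [0, 1.6, -3.7]], "delta_rot": [[0, 0, 0], [0, 0, 0], [0, 0, 0], [0, 0, 0], [0, 0, 0]]}}

```text
time: 20.23
tool_pos: [0.5587, -0.1098, 0.2515]
tcp_rot: [0.929, 1.583, -1.598]
wrist_force: [0.5, -0.1, -0.1]
width: 1.001
```

>>> {"api": "carry_out", "payload": {"offset": [[0, 1.5, -3.5], [0, 1.5, -1.5], [0, 0.8, 0], [0, 0, 0], [0, 0, 0]], "delta_rot": [[0, 0, 0], [0, 0, 0], [0, 0, 0], [0, 0, 0], [0, 0, 0]]}}

```text
time: 20.65
tool_pos: [0.5922, -0.063, 0.2334]
tcp_rot: [0.928, 1.582, -1.598]
wrist_force: [-0.5, -0.1, -0.5]
width: 0.998
```

Run:
```python
from go import *
rel([.5866,-.058,.2232])
p,d,s=snap('wrist','w6');C=cloud('w6')
m=(C[...,2]>.155)&(C[...,2]<.18)&(abs(C[...,0]-.552)<.016)&(abs(C[...,1]+.058)<.016)
print('knob',m.sum(),C[m].mean(0).round(4),C[m].min(0).round(4),C[m].max(0).round(4))
rel([.5465,-.058,.154])
```

```text
20.65 [ 0.5922 -0.063   0.2334] F [-0.5 -0.1 -0.5] w 0.998 q [-0.12  0.48  1.35 -0.05  1.84  1.47]
[[-0.503, 0.864, -0.017], [0.008, -0.015, -1.0], [-0.864, -0.503, 0.0]]
cm in tool [ 1.17  0.02 -0.49]
knob 328 [ 0.5564 -0.0578  0.1667] [ 0.5477 -0.066   0.1568] [ 0.5617 -0.0495  0.1727]
20.7 [ 0.5923 -0.0634  0.2343] F [ 0.  -0.5 -0.6] w 1.003 q [-0.12  0.48  1.35 -0.05  1.84  1.47]
[[-0.502, 0.865, -0.018], [0.009, -0.016, -1.0], [-0.865, -0.502, 0.001]]
cm in tool [ 9.25  0.06 -0.46]
```

>>> {"api": "carry_out", "payload": {"offset": [[1.5, 0, -0.5], [2.5, 0, 0], [2.5, 0, 0], [1.5, 0, 0], [0.5, 0, 0]], "delta_rot": [[0, 0, 0], [0, 0, 0], [0, 0, 0], [0, 0, 0], [0, 0, 0]]}}

```text
time: 21.12
tool_pos: [0.5476, -0.0579, 0.1596]
tcp_rot: [0.93, 1.582, -1.6]
wrist_force: [-1.0, 0.8, 0.1]
width: 1.0
```

>>> {"api": "carry_out", "payload": {"offset": [[0, 0, 0], [0, 0, 0], [0, 0, 0], [0, 0, 0], [0, 0, 0]], "delta_rot": [[0, 0, 0], [0, 0, 0], [0, 0, 0], [0, 0, 0], [0, 0, 0]]}}

```text
time: 21.53
tool_pos: [0.5518, -0.0568, 0.1623]
tcp_rot: [0.932, 1.578, -1.594]
wrist_force: [-0.4, -0.2, 0.2]
width: 1.0
```

```bash
python3 -c "
from go import *
rel([.5465,-.058,.154])"
```

```text
21.5333 [ 0.5518 -0.0568  0.1623] F [-0.4 -0.2  0.2] w 1.0 q [-0.11  0.45  1.53 -0.05  1.69  1.48]
[[-0.498, 0.867, -0.018], [0.009, -0.015, -1.0], [-0.867, -0.498, 0.0]]
cm in tool [ 0.98 -0.04  0.13]
```

>>> {"api": "carry_out", "payload": {"offset": [[0.5, 0, 0.1], [0.45, 0, 0], [0, 0, 0], [0, 0, 0], [0, 0, 0]], "delta_rot": [[0, 0, 0], [0, 0, 0], [0, 0, 0], [0, 0, 0], [0, 0, 0]]}}

```text
time: 21.95
tool_pos: [0.5457, -0.0574, 0.1528]
tcp_rot: [0.93, 1.58, -1.596]
wrist_force: [-0.1, -1.1, 0.4]
width: 1.0
```

>>> {"api": "carry_out", "payload": {"offset": [[0, 0, 0], [0, 0, 0], [0, 0, 0], [0, 0, 0], [0, 0, 0]], "delta_rot": [[0, 0, 0], [0, 0, 0], [0, 0, 0], [0, 0, 0], [0, 0, 0]], "fingers": -1, "newtons": 30}}

```text
time: 22.37
tool_pos: [0.546, -0.0575, 0.1531]
tcp_rot: [0.93, 1.579, -1.595]
wrist_force: [-0.2, -0.6, 0.6]
width: 0.3
```

>>> {"api": "carry_out", "payload": {"offset": [[0, 0, 0], [0, 0, 0], [0, 0, 0], [0, 0, 0], [0, 0, 0]], "delta_rot": [[0, 0, 0], [0, 0, 0], [0, 0, 0], [0, 0, 0], [0, 0, 0]]}}

```text
time: 22.78
tool_pos: [0.5459, -0.0575, 0.153]
tcp_rot: [0.93, 1.58, -1.596]
wrist_force: [-0.8, -0.1, 0.2]
width: 0.002
```

Run:
```python
from go import *
rel([.5465,-.058,.154])
s=read_state();R=Ro.from_rotvec(s['tcp_rot']).as_matrix();T=s['tool_pos']
k0=T-.011*R[:,0]; print('knob est',k0)
H=np.array([.6655,-.060,.1]); ux=np.array([1,-.02,0])
prev=T
for th in [.35,.5,.65,.8,.95,1.1,1.25,1.4,1.55,1.7,1.8]:
    a=th+.155;k=H+.1296*(-np.cos(a)*ux+np.array([0,0,np.sin(a)])); g=k+.011*R[:,0]
    print(th,k.round(4),(100*R.T@(g-prev)).round(2)); prev=g if th>.35 else T
```

```text
22.7833 [ 0.5459 -0.0575  0.153 ] F [-0.8 -0.1  0.2] w 0.002 q [-0.12  0.45  1.55 -0.05  1.67  1.48]
[[-0.5, 0.866, -0.017], [0.009, -0.015, -1.0], [-0.866, -0.5, -0.0]]
cm in tool [-0.11  0.    0.05]
knob est [ 0.55141312 -0.05757853  0.16254892]
0.35 [ 0.5521 -0.0577  0.1627] [-0.05  0.05  0.01]
0.5 [ 0.5627 -0.0579  0.1789] [-1.99  0.16  0.02]
0.65 [ 0.5757 -0.0582  0.1934] [-1.9  0.4  0. ]
0.8 [ 0.5906 -0.0585  0.2058] [-1.82  0.68  0.  ]
0.95 [ 0.6073 -0.0588  0.2158] [-1.7   0.94  0.  ]
1.1 [ 0.6252 -0.0592  0.2232] [-1.54  1.19  0.  ]
1.25 [ 0.6441 -0.0596  0.2278] [-1.34  1.4   0.  ]
1.4 [ 0.6635 -0.06    0.2296] [-1.12  1.59  0.  ]
1.55 [ 0.6828 -0.0603  0.2284] [-0.87  1.74  0.  ]
1.7 [ 0.7018 -0.0607  0.2244] [-0.6   1.85  0.  ]
1.8 [ 0.7141 -0.061   0.2202] [-0.24  1.27  0.  ]
```

The fingers shut to zero, so they missed the knob. I'll look.

```bash
python3 lid.py d5
python3 - <<'E'
from h import *
p,_,_=snap('wrist','w7'); q=load('d5')['p']
cv2.imwrite('pics/c7.png',np.hstack([p[100:400,170:470,::-1],cv2.resize(q[100:250,260:410,::-1],(450,450),interpolation=cv2.INTER_CUBIC)[75:375]]))
E
```

```text
22.7833 [ 0.5459141  -0.05748232  0.15302256] [-0.77766663 -0.11918579  0.24073832]
0.51 41 0.147
0.53 74 0.149
0.55 81 0.143
0.57 134 0.137
0.59 212 0.244
0.61 265 0.28
0.63 236 0.32
0.65 232 0.332
0.67 154 0.346
```

View pics/c7.png

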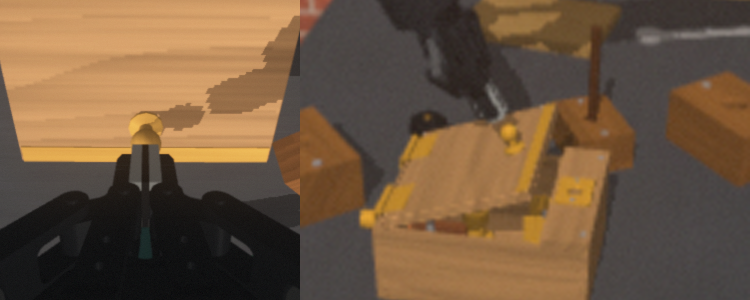

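Run:
```python
from h import *
z=load('w7');R=Ro.from_rotvec(z['rot']).as_matrix();C=cloud('w7');T=z['pos'];L=(C-T)@R
# columns at knob: pixel u~170+145=315, v 100+105..190
for v in range(205,275,4):
    print(v,C[v,315].round(4),(L[v,315]*1000).round(1),z['p'][v,315])
C=cloud('d5'); L=(C-T)@R; p=load('d5')['p']
m=(np.abs(L)<.04).all(2)&(C[...,2]>.155); v,u=np.nonzero(m)
for a in range(0,len(v),max(1,len(v)//25)): print(u[a],v[a],C[v[a],u[a]].round(4),(L[v[a],u[a]]*1000).round(1),p[v[a],u[a]])
```

```text
205 [ 0.5588 -0.0579  0.1389] [ 5.8 18.3  0.2] [210 158 104]
209 [ 0.5557 -0.0579  0.1395] [ 6.9 15.3  0.2] [211 159 104]
213 [ 0.5555 -0.0579  0.1426] [ 4.2 13.6  0.2] [196 141  66]
217 [ 0.5539 -0.0578  0.1444] [ 3.4 11.2  0.2] [218 161  78]
221 [ 0.5519 -0.0578  0.146 ] [3.1 8.7 0.2] [215 157  73]
225 [ 0.551  -0.0578  0.1484] [1.5 6.7 0.2] [120  86  43]
229 [ 0.5588 -0.0579  0.1572] [-10.1   9.1   0.2] [112  79  41]
233 [ 0.5611 -0.058   0.1617] [-15.2   8.9   0.2] [125  89  43]
237 [ 0.5597 -0.0579  0.1634] [-15.9   6.7   0.2] [151 109  52]
241 [ 0.56   -0.058   0.1664] [-18.6   5.6   0.2] [181 132  63]
245 [ 0.574  -0.0582  0.1783] [-35.9  11.7   0.2] [56 41 27]
249 [ 0.5753 -0.0582  0.1815] [-39.3  11.3   0.2] [47 35 25]
253 [ 0.578  -0.0583  0.1854] [-44.1  11.6   0.2] [46 33 23]
257 [ 0.5804 -0.0583  0.189 ] [-48.4  11.9   0.2] [43 33 23]
261 [ 0.581  -0.0583  0.1915] [-50.8  11.2   0.2] [43 32 23]
265 [ 0.5844 -0.0584  0.1955] [-56.   12.2   0.2] [39 30 21]
269 [ 0.5857 -0.0584  0.1981] [-58.9  11.9   0.2] [40 31 23]
273 [ 0.5866 -0.0584  0.2005] [-61.5  11.6   0.2] [39 30 
[... 2448 characters left out ...]
0.1648] [-9.4 -7.3 -3.8] [177 127  44]
327 170 [ 0.5561 -0.052   0.1612] [-12.1   4.7  -5.7] [167 120  46]
328 170 [ 0.5528 -0.0504  0.1625] [-11.6   1.1  -7.2] [186 132  44]
329 170 [ 0.5492 -0.0468  0.165 ] [-11.9  -3.3 -10.7] [191 136  47]
330 170 [ 0.5468 -0.0502  0.1632] [-9.2 -4.4 -7.3] [179 128  46]
331 170 [ 0.5441 -0.0522  0.1623] [-7.1 -6.3 -5.3] [154 110  41]
328 171 [ 0.5527 -0.05    0.1592] [-8.7  2.7 -7.6] [155 110  41]
329 171 [ 0.55   -0.0514  0.1587] [-6.9  0.6 -6.1] [156 110  39]
330 171 [ 0.5471 -0.0525  0.1583] [-5.1 -1.6 -5. ] [153 109  42]
331 171 [ 0.545  -0.058   0.1552] [-1.5 -1.9  0.5] [142 104  41]
340 172 [ 0.5176 -0.0558  0.1558] [ 11.8 -25.9  -1.2] [174 124  47]
```

Both cameras put the ball at tool x ≈ -10 mm, but the visible fingertips end at about -30 mm. The fingers therefore shut just short of the ball, touching nothing. I'll open, go about 3 cm deeper and close again.

>>> {"api": "carry_out", "payload": {"offset": [[-1.0, 0, 0], [0, 0, 0], [0, 0, 0], [0, 0, 0], [0, 0, 0]], "delta_rot": [[0, 0, 0], [0, 0, 0], [0, 0, 0], [0, 0, 0], [0, 0, 0]], "fingers": 1}}

```text
time: 23.3
tool_pos: [0.5509, -0.0576, 0.1617]
tcp_rot: [0.93, 1.58, -1.596]
wrist_force: [0.4, -0.3, -1.3]
width: 0.71
```

>>> {"api": "carry_out", "payload": {"offset": [[0, 0, 0], [0.8, 0, 0], [0.8, 0, 0], [0.8, 0, 0], [0.8, 0, 0]], "delta_rot": [[0, 0, 0], [0, 0, 0], [0, 0, 0], [0, 0, 0], [0, 0, 0]]}}

```text
time: 23.72
tool_pos: [0.5338, -0.0572, 0.1328]
tcp_rot: [0.93, 1.581, -1.596]
wrist_force: [-0.3, -0.7, -0.5]
width: 1.0
```

Run:
```python
from go import *
rel([.5465,-.058,.154])
p,d,s=snap('wrist','w8');R=Ro.from_rotvec(s['tcp_rot']).as_matrix();L=(cloud('w8')-s['tool_pos'])@R
# fingertips: metal pixels near |z|~40mm, x>-90
m=(abs(abs(L[...,2])-.045)<.015)&(abs(L[...,1])<.02)&(L[...,0]>-.1)&(d>0)
print(m.sum(),np.percentile(L[m][:,0],[50,90,97,99.5,100]).round(4))
k=(np.abs(L[...,2])<.012)&(abs(L[...,1])<.015)&(L[...,0]>-.07)&(d>0);print('knob',k.sum(),L[k].min(0).round(4),L[k].max(0).round(4))
```

```text
23.7167 [ 0.5338 -0.0572  0.1328] F [-0.3 -0.7 -0.5] w 1.0 q [-0.12  0.44  1.59 -0.05  1.63  1.48]
[[-0.501, 0.865, -0.017], [0.009, -0.015, -1.0], [-0.865, -0.501, -0.0]]
cm in tool [-2.47  0.03  0.05]
16947 [-0.068  -0.0135 -0.0123 -0.0115 -0.0103]
knob 2200 [-0.0449 -0.0147 -0.012 ] [-0.011  0.015  0.012]
```

>>> {"api": "carry_out", "payload": {"offset": [[0.6, 0, 0], [0, 0, 0], [0, 0, 0], [0, 0, 0], [0, 0, 0]], "delta_rot": [[0, 0, 0], [0, 0, 0], [0, 0, 0], [0, 0, 0], [0, 0, 0]], "fingers": -1, "newtons": 30}}

```text
time: 24.18
tool_pos: [0.5324, -0.0573, 0.1292]
tcp_rot: [0.931, 1.579, -1.595]
wrist_force: [0.4, -0.4, 0.4]
width: 0.3
```

>>> {"api": "carry_out", "payload": {"offset": [[0, 0, 0], [0, 0, 0], [0, 0, 0], [0, 0, 0], [0, 0, 0]], "delta_rot": [[0, 0, 0], [0, 0, 0], [0, 0, 0], [0, 0, 0], [0, 0, 0]]}}

```text
time: 24.6
tool_pos: [0.5322, -0.0576, 0.1289]
tcp_rot: [0.931, 1.579, -1.595]
wrist_force: [0.1, -1.8, 0.1]
width: 0.178
```

```bash
python3 -c "
from go import *
rel([.5465,-.058,.154])"
```

```text
24.6 [ 0.5322 -0.0576  0.1289] F [ 0.1 -1.8  0.1] w 0.178 q [-0.12  0.44  1.6  -0.05  1.62  1.48]
[[-0.499, 0.866, -0.017], [0.008, -0.015, -1.0], [-0.866, -0.499, 0.0]]
cm in tool [-2.89 -0.02  0.02]
```

Gripped: width 0.178 is about 15 mm, the same 3 mm below nominal as the dowel read. Now I'll swing the knob along its arc.

>>> {"api": "carry_out", "payload": {"offset": [[-0.5, 0, 0], [-1.0, 0.1, 0], [-1.0, 0.15, 0], [-0.95, 0.2, 0], [-0.95, 0.25, 0]], "delta_rot": [[0, 0, 0], [0, 0, 0], [0, 0, 0], [0, 0, 0], [0, 0, 0]]}}

```text
time: 25.02
tool_pos: [0.561, -0.0582, 0.1643]
tcp_rot: [0.931, 1.578, -1.595]
wrist_force: [0.4, -4.0, -3.9]
width: 0.181
```

```bash
cat > arc.py <<'E'
from go import *
s=read_state();R=Ro.from_rotvec(s['tcp_rot']).as_matrix();T=s['tool_pos']
H=np.array([.6655,-.060,.1]); ux=np.array([1,-.02,0])
k=T-.0390*R[:,0]; v=k-H; th=np.arctan2(v[2],-v[0])-.155
print(s['time'],T.round(4),'F',s['wrist_force'].round(1),'w',round(s['width'],3),'theta',th.round(3),'rad',np.hypot(v[0],v[2]).round(4),'q',s['q'].round(2))
prev=T
for t in np.arange(th+.08,1.86,.08):
    a=t+.155;g=H+.1296*(-np.cos(a)*ux+np.array([0,0,np.sin(a)]))+.039*R[:,0]
    print(t.round(2),(100*R.T@(g-prev)).round(2),end=';'); prev=g
E
python3 arc.py
```

```text
25.0167 [ 0.561  -0.0582  0.1643] F [ 0.4 -4.  -3.9] w 0.181 theta 0.701 rad 0.1298 q [-0.11  0.46  1.5  -0.05  1.7   1.48]
0.78 [-0.96  0.4  -0.02];0.86 [-0.93  0.45  0.  ];0.94 [-0.89  0.53  0.  ];1.02 [-0.85  0.6   0.  ];1.1 [-0.8   0.66  0.  ];1.18 [-0.74  0.72  0.  ];1.26 [-0.68  0.78  0.  ];1.34 [-0.62  0.83  0.  ];1.42 [-0.55  0.88  0.  ];1.5 [-0.48  0.92  0.  ];1.58 [-0.4   0.96  0.  ];1.66 [-0.32  0.99  0.  ];1.74 [-0.24  1.01  0.  ];1.82 [-0.16  1.02  0.  ];
```

The lid follows at about 0.70 rad, radius 0.130. Continuing.

>>> {"api": "carry_out", "payload": {"offset": [[-0.95, 0.4, 0], [-0.93, 0.45, 0], [-0.9, 0.53, 0], [-0.85, 0.6, 0], [-0.8, 0.66, 0]], "delta_rot": [[0, 0, 0], [0, 0, 0], [0, 0, 0], [0, 0, 0], [0, 0, 0]]}}

```text
time: 25.43
tool_pos: [0.6059, -0.0593, 0.1895]
tcp_rot: [0.93, 1.578, -1.596]
wrist_force: [-1.4, -4.7, -3.6]
width: 0.182
```

```bash
python3 arc.py
```

```text
25.4333 [ 0.6059 -0.0593  0.1895] F [-1.4 -4.7 -3.6] w 0.182 theta 1.101 rad 0.1297 q [-0.11  0.53  1.36 -0.05  1.78  1.48]
1.18 [-0.74  0.73 -0.04];1.26 [-0.68  0.78  0.  ];1.34 [-0.62  0.83  0.  ];1.42 [-0.55  0.88  0.  ];1.5 [-0.48  0.92  0.  ];1.58 [-0.4   0.96  0.  ];1.66 [-0.32  0.98  0.  ];1.74 [-0.24  1.01  0.  ];1.82 [-0.16  1.02  0.  ];
```

>>> {"api": "carry_out", "payload": {"offset": [[-0.74, 0.73, 0], [-0.68, 0.78, 0], [-0.62, 0.83, 0], [-0.55, 0.88, 0], [-0.48, 0.92, 0]], "delta_rot": [[0, 0, 0], [0, 0, 0], [0, 0, 0], [0, 0, 0], [0, 0, 0]]}}

```text
time: 25.85
tool_pos: [0.6569, -0.0605, 0.1955]
tcp_rot: [0.93, 1.578, -1.597]
wrist_force: [-2.0, -5.6, -2.2]
width: 0.179
```

```bash
python3 arc.py
```

```text
25.85 [ 0.6569 -0.0605  0.1955] F [-2.  -5.6 -2.2] w 0.179 theta 1.5 rad 0.1298 q [-0.1   0.63  1.2  -0.05  1.84  1.48]
1.58 [-0.39  0.96 -0.06];1.66 [-0.33  0.98  0.  ];1.74 [-0.25  1.01  0.  ];1.82 [-0.16  1.02  0.  ];
```

>>> {"api": "carry_out", "payload": {"offset": [[-0.4, 0.96, 0.05], [-0.33, 0.98, 0.05], [-0.25, 1.0, 0], [-0.14, 0.8, 0], [0, 0, 0]], "delta_rot": [[0, 0, 0], [0, 0, 0], [0, 0, 0], [0, 0, 0], [0, 0, 0]]}}

```text
time: 26.27
tool_pos: [0.6957, -0.0615, 0.1858]
tcp_rot: [0.931, 1.578, -1.595]
wrist_force: [-0.4, -4.4, 1.3]
width: 0.179
```

```bash
python3 arc.py
```

```text
26.2667 [ 0.6957 -0.0615  0.1858] F [-0.4 -4.4  1.3] w 0.179 theta 1.809 rad 0.1295 q [-0.1   0.71  1.08 -0.04  1.87  1.49]
```

θ is about 1.81, so it will fall open from here. I'm opening the fingers and retreating along the tool axis.

>>> {"api": "carry_out", "payload": {"offset": [[0, 0, 0], [0, 0, 0], [0, 0, 0], [0, 0, 0], [0, 0, 0]], "delta_rot": [[0, 0, 0], [0, 0, 0], [0, 0, 0], [0, 0, 0], [0, 0, 0]], "fingers": 1}}

```text
time: 26.68
tool_pos: [0.694, -0.0606, 0.1858]
tcp_rot: [0.931, 1.58, -1.595]
wrist_force: [-0.1, 0.9, 0.2]
width: 0.874
```

>>> {"api": "carry_out", "payload": {"offset": [[0, 0, 0], [-0.5, 0, 0], [-2.0, 0, 0], [-3.0, 0, 0], [-3.0, 0, 0]], "delta_rot": [[0, 0, 0], [0, 0, 0], [0, 0, 0], [0, 0, 0], [0, 0, 0]]}}

```text
time: 27.1
tool_pos: [0.7362, -0.0617, 0.2595]
tcp_rot: [0.929, 1.582, -1.597]
wrist_force: [1.8, 0.5, -0.0]
width: 1.0
```

>>> {"api": "carry_out", "payload": {"offset": [[-2.0, 0, 0], [-2.0, 0, 0], [0, 0, 0], [0, 0, 0], [0, 0, 0]], "delta_rot": [[0, 0, 0], [0, 0, 0], [0, 0, 0], [0, 0, 0], [0, 0, 0]]}}

```text
time: 27.52
tool_pos: [0.7563, -0.0621, 0.2925]
tcp_rot: [0.93, 1.581, -1.596]
wrist_force: [-0.0, -0.2, -0.8]
width: 1.004
```

Run:
```python
from h import *
p,_,s=snap('scene','s9');q,_,_=snap('side','d9');print(s['time'],s['tool_pos'],s['wrist_force'],s['width'])
cv2.imwrite('pics/c9.png',np.hstack([cv2.resize(p[130:330,140:440,::-1],(400,267)),cv2.resize(q[100:330,230:475,::-1],(284,267))]))
C=cloud('d9');m=(C[...,1]<-.07)&(C[...,1]>-.14)&(C[...,0]>.63)&(C[...,0]<.74)&(C[...,2]>.12)&(C[...,2]<.27)
Q=C[m]
C=cloud('s9');m=(abs(C[...,1]+.10)<.04)&(C[...,0]>.62)&(C[...,0]<.75)&(C[...,2]>.12)&(C[...,2]<.27);S=C[m]
for z in np.arange(.13,.27,.02):
    print(z.round(2),[ (len(A[abs(A[:,2]-z)<.01]), np.median(A[abs(A[:,2]-z)<.01][:,0]).round(4)) for A in (Q,S) if (abs(A[:,2]-z)<.01).any()])
C0,C1=cloud('s0'),cloud('s9')
for n,(u,v) in {'reg':(373,172),'gauge':(402,198),'knob':(261,293)}.items(): print(n,np.nanmax(abs(C1-C0)[v-2:v+3,u-2:u+3]).round(4))
```

```text
27.5167 [ 0.75630987 -0.06212899  0.29254791] [-0.0386915  -0.20790477 -0.75090001] 1.0043836502944836
0.13 [(53, np.float64(0.6598)), (109, np.float64(0.671))]
0.15 [(56, np.float64(0.6656)), (115, np.float64(0.6765))]
0.17 [(57, np.float64(0.6713)), (113, np.float64(0.6821))]
0.19 [(59, np.float64(0.6768)), (121, np.float64(0.6885))]
0.21 [(61, np.float64(0.6827)), (139, np.float64(0.694))]
0.23 [(31, np.float64(0.6878)), (162, np.float64(0.7004))]
0.25 [(88, np.float64(0.6947)), (227, np.float64(0.703))]
0.27 []
reg 0.959
gauge 0.0088
knob 0.0048
```

View pics/c9.png

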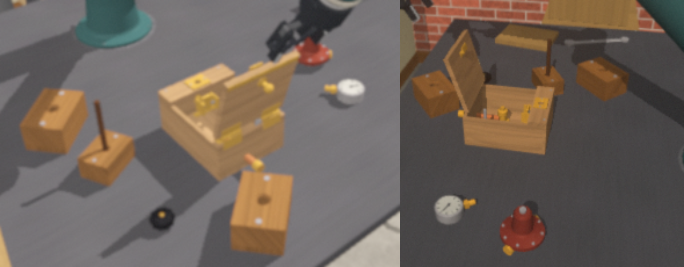

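The lid leans 0.28 past vertical, which is about 1.85 rad and fully open. The dowel stands in its block, the bystanders look untouched, and the gripper is clear.

```bash
python3 -c "
from workcell import *
print(finish_job())"
```

```text
the job is handed in; nothing more can be done
None
```

The job is done and handed in at about 27.5 s of the 72 s allowed. The dowel released the catch and is back in its block, and the lid is fully open.

- **Release:** I took the dowel from the smallest block, which measured 70 x 100 mm. It entered the brass hole without pressing and met the catch about 37 mm down. I pushed at 5–7 N until the lid sprang ajar; the highest reading was 6.8 N, checked after each small step.
- **Dowel put back:** It stands upright in its hole with its top at 170 mm.
- **Lid:** I swung it by the knob, and the last pictures put it at about 1.85 rad after letting go.
- **Missed grasp:** The first try at the knob closed on nothing, because the fingertips ended about 30 mm short of where I took the tool point to be. It touched nothing, and going about 3 cm deeper worked.
- **Bystanders:** The gauge and the loose knob moved less than 9 mm by depth, which is about the noise of that check. The depth check on the regulator failed because the arm blocked the scene camera. In the side picture it looks undisturbed.

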